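# Unload the filter-core mould, stack the cores and shut the mould

### The job

Lift the moulded cores out of the open mould: lay the orange reject in the red scrap pan, and build the green ones up into a pyramid on the row already in the wooden cradle, each saddled in a gap between two cores below (both gaps of the second row, then one on top if there is a third), lying the same way with their ends about level with the row below. When the mould is empty and everything is placed, press its blue lid fully shut past the catch so that it stays shut; leave the spanner, the impeller and the oil bottle alone.

Things in the scene. Friction and masses are not known exactly. Their poses are not given: they have to be found in the camera images.
- mould: steel mould block, fixed, 130 (x) x 248 (y) x 45 mm high; origin at the centre of its underside, on the drip tray floor 3 mm above the bench. Four open cavities, 68 (x) x 52 (y) x 22 mm deep, centres x = -15, y = -87, -29, 29, 87 mm. A core lies in one along the mould's x, its centre 2 mm above the block's top face: its upper half stands proud and can be gripped by the flat ends
- lid (a joint): angle (rad) of the mould's blue lid, hinged on the far (+x) top edge: 0 shut flat, 1.57 upright, 1.9 fully open. Plate 130 mm from hinge to front edge, 248 mm wide, outer face 15 mm from the hinge plane. Stiff hinge (0.3 N m): stays where left. Over the last 0.15 rad the catch resists; about 10 N down near the front edge takes it past and it stays shut
- lid_press (a point): point on the lid's outer face, on its middle line, 100 mm from the hinge axis (30 mm short of the front edge): a place to press. x axis points from the front edge to the hinge, z out of the outer face
- lid_hinge (a point): middle of the lid's hinge axis (mould frame: x = 65, y = 0, z = 45 mm); its y lies along the hinge
- catch (a point): middle of the brass spring roller (14 mm) of the lid's catch, above the middle of the mould's near edge; behind it stands a red post, in the mould frame 30 mm wide in y, x = -100 to -88 mm, 80 mm high
- cradle: wooden stacking cradle, fixed, 110 (x) x 180 (y) mm; origin at the centre of its underside, on the tray floor. Four ridges along x (tops at z = 15 mm) make three grooves at y = -51, 0, 51 mm. Core centres: in a groove z = 30 mm; saddled in a gap of that row (y = -25.5 or 25.5) z = 70.7 mm; on top of those two (y = 0) z = 111.4 mm. All lie along x, centred at x = 0
- pan: red scrap pan, fixed, open on top, 170 (x) x 110 (y) x 40 mm high, walls and floor 4 to 5 mm; origin at the centre of its underside, on the tray floor
- reject: the one orange (off-colour) reject: ribbed moulded filter core, a solid cylinder 48 mm in diameter and 64 mm long with flat ends, 0.12 kg; origin at its centre, x along its axis. Starts in one of the cavities
- core1: green ribbed moulded filter core, a solid cylinder 48 mm in diameter and 64 mm long with flat ends, 0.12 kg; origin at its centre, x along its axis. Starts in one of the cavities; may be absent
- core2: green ribbed moulded filter core, a solid cylinder 48 mm in diameter and 64 mm long with flat ends, 0.12 kg; origin at its centre, x along its axis. Starts in one of the cavities; may be absent
- core3: green ribbed moulded filter core, a solid cylinder 48 mm in diameter and 64 mm long with flat ends, 0.12 kg; origin at its centre, x along its axis. Starts in one of the cavities; may be absent
- base1: green ribbed moulded filter core, a solid cylinder 48 mm in diameter and 64 mm long with flat ends, 0.12 kg; origin at its centre, x along its axis. Starts in a groove of the cradle, bottom row
- base2: green ribbed moulded filter core, a solid cylinder 48 mm in diameter and 64 mm long with flat ends, 0.12 kg; origin at its centre, x along its axis. Starts in a groove of the cradle, bottom row
- base3: green ribbed moulded filter core, a solid cylinder 48 mm in diameter and 64 mm long with flat ends, 0.12 kg; origin at its centre, x along its axis. Starts in a groove of the cradle, bottom row
- spanner: bystander: steel combination spanner 200 mm long lying on the tray floor beyond the work
- impeller: bystander: aluminium impeller disc 90 mm in diameter, 18 mm thick, lying on the tray floor beyond the work; origin at the centre of its underside
- oil_can: bystander: blue oil bottle 70 mm in diameter, 170 mm tall, standing on the bench beside the tray; origin at the centre of its underside
There are look-alikes about, which are no part of the job. Leave any pink or purple look-alike of the base1 alone.

How it is judged:
By the outcome, as a careful person would: the job done as asked, in the order asked, and still so for the second after the job is handed in, with the robot touching nothing.
Of core1, core2, core3 only 2 to 3 are there at a start; the rules pass over those that are not, and their reading is None.
At some moment in a run one of reject may be knocked a few centimetres aside while the robot is not near it.
Once in a run the grip may slacken for a moment while it holds something.
It also fails if it takes over 208 s, if anything falls off the work surface, if the arm or the gripper's body presses on something with over 40 N, if the wrist force passes 120 N, or if a joint passes its speed limit or range.

### The arm

A 6-joint arm with a two-finger parallel gripper is mounted at the origin on the work surface. World frame = base frame: x ahead of the robot, y to its left, z up, the work surface at z = 0. Lengths are in m, angles in rad, forces in N, time in s.
With the tool pointing down it reaches from about 0.4 to 0.925 m from the base axis. Payload 3.4 kg.
Tool frame: the origin (TCP) lies midway between the tips of the shut fingers; the grasp point (between the pads) lies 19 mm behind it; z points along the fingers, y is the line along which they close (so a half turn about z gives the same grasp; the last joint's range is limited). The gripper opens to 85 mm and grips with 20 to 120 N. Pads are 22 mm wide; open, the fingers measure 114 mm over their backs; the gripper's body (76 mm by 85 mm) begins 54 mm behind the grasp point. The pads swing forward as they close: fully open they stand 13 mm farther back than shut.
Start: joints at [-1.357, 0.307, 1.506, -0, 1.328, -0.073], TCP at [0.163, -0.552, 0.208] pointing down, gripper open.
Joint ranges: [-3.12, 3.12], [-1.05, 2.28], [0.14, 2.33], [-1.42, 4.57], [0.1, 2.73], [-2.68, 2.68]. Speed limits (rad/s): [2.57, 2.57, 3.14, 3.14, 3.14, 3.14].

### API

Orientations are given as a unit quaternion [x, y, z, w].
In Python, from rig import sense, read_camera, camera_model, finish_job gives the robot as it stands. The module is installed in compiled form; this text tells all that it offers.
- The arm moves only by the tool send_rows, never from a script. Its argument "deltas" is text: rows parted by semicolons, each of 7 numbers parted by spaces: the turn, a rotation vector about the tool's x, y, z in degrees, then the shift along the tool's x, y, z in mm, then the closure, from -1 (fully open) to 1 (shut). A call has 1 to 20 rows; each row shifts and turns the commanded pose from where the row before left it, along the tool's axes as they then stand; what a row does not reach is not made up. A row lasts 1/8 s, in which the tool goes at most 62.5 mm and 10.7 degrees, less where a joint would pass 70% of its speed; a pose out of reach is approached as far as the arm can. A call is refused whole if a number of a shift passes 62.5 or a number of a turn 10.7, either way. A call with a gripper value outside its range is refused whole. The fingers move at their own pace and stop on an object; "squeeze" is the grip in N (left out, the last holds). Time passes only in rows, so rows that do not move let the fingers close. It gives the time, the measured TCP pose, the force, the opening and the grip force at its end, in the units of the state.
- sense(): the state, without advancing time (a new reading comes with each control period).
- read_camera(name): name is "scene" or "top" or "wrist"; returns the picture (420x560x3 uint8, red, green, blue); there is no depth.
- camera_model(name): a dict with "fx", "fy", "cx", "cy" (pixels), "rvec" (rotation vector, rad) and "tvec" (3), from world to camera coordinates, as OpenCV has them; the wrist camera has in their place "tool_from_camera" (4x4, takes a point from camera to tool coordinates, whose origin is the TCP and whose axes are the flange's). Camera axes: x right, y down, z forward; pixel columns grow to the right and rows downward; lengths in m; the calibration is good to about 2 mm. A picture is of the moment at which its call begins: read the wrist's pose just before it. camera_model takes no time and is no camera call.
- finish_job(): hands the job in; it is judged then, once.
The state is a dict: "time_s": time; "q": joint angles; "joint_velocities": joint speeds; "effort": joint torques, N m; "tcp_pos": TCP position; "tool_rot": TCP orientation; "force": force on the tool from outside, world axes, zero at the start; "ft_torque": the same for the moment, N m; "opening": finger opening in m; "gripper_force": force on a finger pad.
Only numpy, scipy, OpenCV 4.12 (cv2) and the standard library are available. Lean on these libraries where they do the work, as an engineer would, in place of code of your own. Each camera call takes 0.05 s, during which the arm holds its last target. There are 200 camera calls.

## Working session

There is one attempt and no reset: what is moved stays moved. The work goes in short steps, Python scripts to look and compute and a tool call to move; the robot and the scene stay as the last step left them, time stands still between calls to the robot, and variables do not carry over. Pictures are saved under pics/ and viewed, at most 14 in all, crops included, and the job is handed in when it is done.

Besides the shell and the picture viewer there is one more tool, called after "Request:" in YAML: its name, and indented under it one key for each argument. send_rows: Moves the arm, as the interface text tells. Its arguments: {"type":"object","properties":{"deltas":{"type":"string"},"squeeze":{"type":"number"}},"required":["deltas"]}

```bash
mkdir -p pics; python3 - <<'E'
from rig import *
import cv2
s=sense();print({k:(v if not hasattr(v,'__len__') else [round(float(x),3) for x in v]) for k,v in s.items()})
for n in("scene","top"):
    im=read_camera(n);cv2.imwrite(f"pics/{n}0.png",im[:,:,::-1]);print(n,camera_model(n))
print(camera_model("wrist"))
E
```

```text
{'time_s': 0.0, 'q': [-1.357, 0.308, 1.508, 0.0, 1.328, -0.073], 'joint_velocities': [0.0, 0.001, 0.0, 0.0, 0.001, -0.001], 'effort': [-0.003, -45.756, -25.192, -0.0, 0.013, -0.0], 'tcp_pos': [0.162, -0.551, 0.207], 'tool_rot': [0.99, 0.143, -0.0, -0.001], 'force': [-0.247, 0.427, -0.768], 'ft_torque': [0.034, 0.066, -0.036], 'gripper_force': 0.0, 'opening': 0.08529229545835278}
scene {'fx': 482.14998821983806, 'fy': 482.14998821983806, 'cx': 276.17581640095415, 'cy': 205.62089531681718, 'rvec': array([ 1.47598802,  2.00555576, -0.90922595]), 'tvec': array([ 0.22495665, -0.19063023,  1.6592363 ])}
top {'fx': 535.625852182892, 'fy': 535.625852182892, 'cx': 275.93951124214084, 'cy': 210.49827199315993, 'rvec': array([ 2.20857511, -2.16716149,  0.05275092]), 'tvec': array([-0.10895984,  0.48126175,  1.60518853])}
{'fx': 366.27283445969016, 'fy': 366.27283445969016, 'cx': 284.9143958712847, 'cy': 214.05167104939, 'tool_from_camera': array([[ 5.20606891e-04, -9.62164131e-01, -2.72470024e-01,
         6.88863800e-02],
       [ 9.99999725e-01,  6.44778417e-04, -3.66190437e-04,
        -1.12411190e-03],
       [ 5.28018094e-04, -2.72469758e-01,  9.62164202e-01,
        -1.66924265e-01],
       [ 0.00000000e+00,  0.00000000e+00,  0.00000000e+00,
         1.00000000e+00]])}
```

View pics/scene0.png

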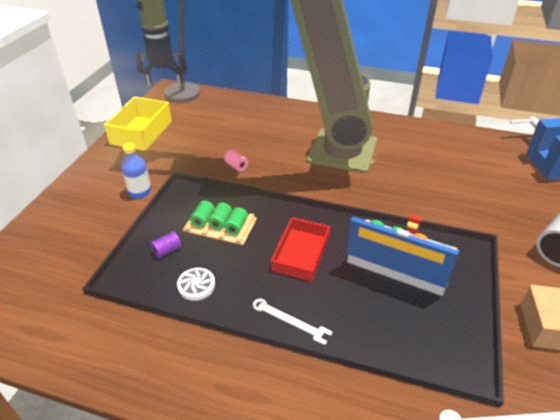

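View pics/top0.png

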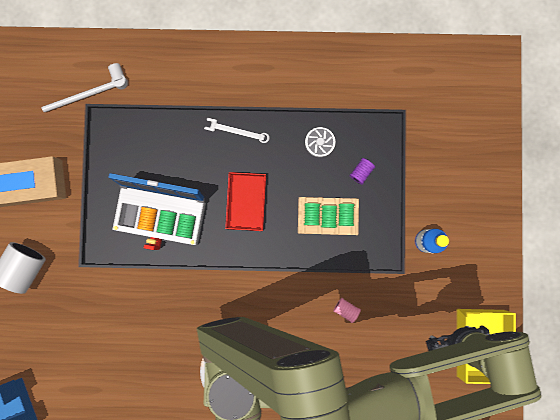

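The top view shows the mould with the empty cavity at about (128,216), the orange core at (147,219) and greens at (167,222) and (187,225). The red pan is at (246,202). The cradle's row is at (312,215), (329,216) and (346,215). The look-alikes are purple at (363,171) and pink at (347,310). The red catch post at (152,243) could be confused with orange. Next I measure.

```bash
cat > h.py <<'E'
from rig import *
import numpy as np, cv2
from scipy.spatial.transform import Rotation as R
def ray(n,uv,z,s=None):
    m=camera_model(n);uv=np.atleast_2d(uv)
    d=np.c_[(uv[:,0]-m['cx'])/m['fx'],(uv[:,1]-m['cy'])/m['fy'],np.ones(len(uv))]
    if n=='wrist':
        T=m['tool_from_camera'];Rt=R.from_quat(s['tool_rot']).as_matrix()
        o=Rt@T[:3,3]+s['tcp_pos'];D=d@(Rt@T[:3,:3]).T
    else:
        Rm=R.from_rotvec(m['rvec']).as_matrix();o=-Rm.T@m['tvec'];D=d@Rm
    return o+D*((z-o[2])/D[:,2])[:,None]
RNG=dict(green=((45,90,40),(80,255,255)),orange=((9,150,90),(22,255,255)),red=((0,170,70),(6,255,255)),blue=((100,150,50),(120,255,255)))
def blobs(im,c,amin=60):
    m=cv2.inRange(cv2.cvtColor(im,cv2.COLOR_RGB2HSV),*[np.array(x) for x in RNG[c]])
    m=cv2.morphologyEx(m,cv2.MORPH_CLOSE,np.ones((5,5)))
    cs=[k for k in cv2.findContours(m,cv2.RETR_EXTERNAL,cv2.CHAIN_APPROX_NONE)[0] if cv2.contourArea(k)>amin]
    return sorted(cs,key=lambda k:cv2.boundingRect(k)[0])
E
python3 - <<'E'
from h import *
np.set_printoptions(precision=4,suppress=True)
im=cv2.imread("pics/top0.png")[:,:,::-1].copy()
for c in RNG:
    for k in blobs(im,c):
        z={'green':.065,'orange':.065,'red':.043,'blue':.1}[c]
        (u,v),wh,a=cv2.minAreaRect(k);print(c,(round(u),round(v)),ray('top',(u,v),z)[0],'size',np.round(np.array(wh)*2.9),round(a,1),cv2.contourArea(k))
# corners
for nm,uv,z in [('cradle',[(299,198),(358,199),(358,235),(299,234)],.003)]:
    print(nm,ray('top',uv,z))
big=cv2.resize(im[160:260,100:280],None,fx=4.4,fy=4.4,interpolation=cv2.INTER_CUBIC)
big2=cv2.resize(im[185:250,280:380],None,fx=4.4,fy=4.4,interpolation=cv2.INTER_CUBIC)
cv2.imwrite("pics/c1.png",big[:,:,::-1])
E
```

```text
green (176, 224) [0.4359 0.1921 0.065 ] size [103.  65.] 10.5 733.5
green (329, 215) [ 0.4693 -0.2546  0.065 ] size [143.  69.] 1.5 1009.5
orange (260, 223) [ 0.4429 -0.0559  0.065 ] size [1137. 1511.] 90.0 100405.5
orange (147, 219) [0.4497 0.278  0.065 ] size [45. 64.] 11.3 305.0
orange (270, 414) [-0.1021 -0.0945  0.065 ] size [32. 52.] 90.0 118.0
orange (458, 381) [ 0.0014 -0.6301  0.065 ] size [ 86. 166.] 73.6 896.5
orange (506, 412) [-0.0846 -0.7662  0.065 ] size [38. 96.] 90.0 169.0
red (152, 243) [0.3778 0.2647 0.043 ] size [45. 34.] 8.1 89.0
red (245, 201) [ 0.5075 -0.0088  0.043 ] size [109. 166.] 3.4 2045.0
blue (18, 398) [-0.0652  0.6151  0.1   ] size [104. 119.] 0.0 1084.0
blue (16, 181) [0.5499 0.6487 0.1   ] size [ 48. 101.] 82.9 521.0
blue (155, 187) [0.5404 0.2466 0.1   ] size [278.  31.] 10.5 813.5
blue (434, 240) [ 0.4012 -0.5517  0.1   ] size [67. 70.] 90.0 322.5
cradle [[ 0.5232 -0.1692  0.003 ]
 [ 0.5235 -0.3486  0.003 ]
 [ 0.4141 -0.3497  0.003 ]
 [ 0.4138 -0.171   0.003 ]]
```

View pics/c1.png

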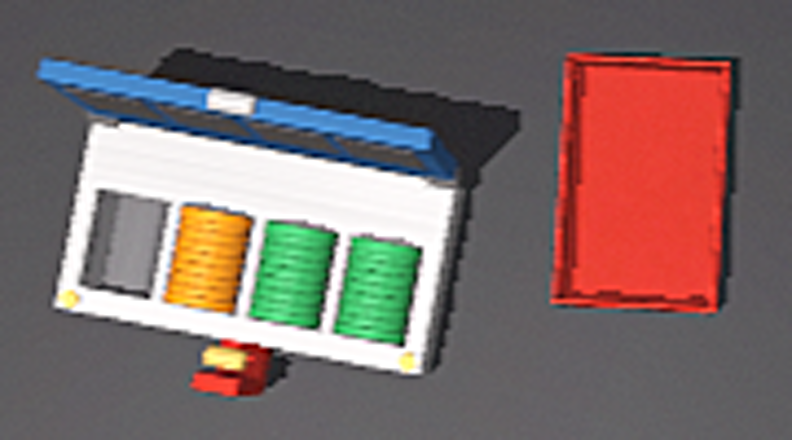

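The crop confirms the choice: one orange core, two greens and one empty cavity, with no third green. I go over the cradle first for a closer look.

Request:
send_rows:
  deltas: "0 0 -10.5 0 0 -15 -1;0 0 -10.5 0 0 -15 -1;0 0 -10.5 0 0 -15 -1;0 0 -10.5 0 0 -15 -1;0 0 -10.5 0 0 -15 -1;0 0 -10.5 0 0 -15 -1;0 0 -10.5 0 0 -10 -1;0 0 0 28 31 0 -1;0 0 0 28 31 0 -1;0 0 0 28 31 0 -1;0 0 0 28 31 0 -1;0 0 0 28 31 0 -1;0 0 0 28 31 0 -1;0 0 0 28 31 0 -1;0 0 0 28 31 0 -1;0 0 0 28 31 0 -1;0 0 0 28 29 0 -1;0 0 0 0 0 0 -1;0 0 0 0 0 0 -1"
  squeeze: 40

```text
time_s: 2.48
tcp_pos: [0.4705, -0.2719, 0.3076]
tool_rot: [0.707, 0.707, -0.0, -0.0]
force: [-1.1, -0.4, 0.7]
opening: 0.0855
gripper_force: 0.0
```

```bash
python3 - <<'E'
from h import *
s=sense();im=read_camera('wrist');cv2.imwrite('pics/w1.png',im[:,:,::-1]);np.savez('w1.npz',p=s['tcp_pos'],r=s['tool_rot'])
print(s['time_s'],s['tcp_pos'],s['tool_rot'],s['q'])
for c in('green',):
  for k in blobs(im,c,400):
    (u,v),wh,a=cv2.minAreaRect(k);print(c,u,v,wh,a,ray('wrist',(u,v),.054,s))
E
```

```text
2.475 [ 0.47052449 -0.27185923  0.30763638] [ 7.07301393e-01  7.06911808e-01 -4.41310023e-04 -4.90927483e-04] [-6.01155082e-01  2.01929196e-01  1.40342330e+00 -6.87877365e-04
  1.53736729e+00 -6.00580748e-01]
green 285.0 179.5 (79.0, 60.0) 90.0 [[ 0.46982796 -0.27893457  0.054     ]]
green 287.9310302734375 114.51824951171875 (56.61656951904297, 40.09033203125) 1.123302698135376 [[ 0.47307343 -0.20604716  0.054     ]]
```

View pics/w1.png

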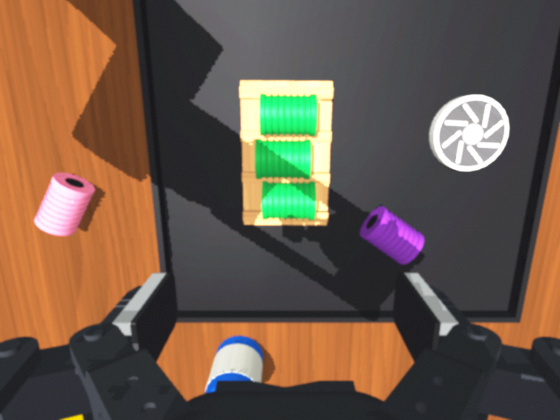

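The wrist view shows the cradle with its wood outline at about (240..333, 81..225). The three greens are at (288,115), (284,158) and (289,200), with the look-alikes pink at (65,205) and purple at (392,236). Next I fit the cradle and the core positions.

```bash
python3 - <<'E'
from h import *
np.set_printoptions(precision=4,suppress=True)
d=np.load('w1.npz');s=dict(tcp_pos=d['p'],tool_rot=d['r'])
im=cv2.imread('pics/w1.png')[:,:,::-1].copy();hsv=cv2.cvtColor(im,cv2.COLOR_RGB2HSV)
print(hsv[87,280],hsv[222,280],hsv[130,246],hsv[115,288],hsv[205,288])
for name,(n,I,ss,box) in dict(w=('wrist',im,s,(225,65,345,240)),t=('top',cv2.imread('pics/top0.png')[:,:,::-1].copy(),None,(290,190,368,245))).items():
    H=cv2.cvtColor(I,cv2.COLOR_RGB2HSV);x0,y0,x1,y1=box
    m=((H[...,1]>60)&(H[...,2]>90)).astype(np.uint8);mm=np.zeros_like(m);mm[y0:y1,x0:x1]=m[y0:y1,x0:x1]
    c=max(cv2.findContours(cv2.morphologyEx(mm,cv2.MORPH_CLOSE,np.ones((9,9))),0,1)[0],key=cv2.contourArea)
    for z in(.010,.018):
        P=ray(n,c.reshape(-1,2)+0.,z,ss)[:,:2];print(name,z,cv2.minAreaRect((P*1000).astype(np.float32)))
    g=cv2.inRange(H,np.array((45,120,60)),np.array((80,255,255)));gm=np.zeros_like(g);gm[y0:y1,x0:x1]=g[y0:y1,x0:x1]
    gm=cv2.morphologyEx(gm,cv2.MORPH_OPEN,np.ones((3,3)))
    for k in cv2.findContours(gm,0,1)[0]:
        if cv2.contourArea(k)>80:
            r=cv2.boundingRect(k);u,v=r[0]+(r[2]-1)/2,r[1]+(r[3]-1)/2;print(' core',r,ray(n,(u,v),.04,ss)[0])
            print('   ends x',ray(n,[(r[0],v),(r[0]+r[2]-1,v)],.045,ss)[:,0])
# mould from top image: white top face z=.048
I=cv2.imread('pics/top0.png')[:,:,::-1].copy();H=cv2.cvtColor(I,cv2.COLOR_RGB2HSV)
P=ray('top',[(147,219)],.074)
f=lambda x,y:(100+x/4.4,160+y/4.4)
pts=[f(55,308),f(432,374),f(460,180),f(92,122)]
print('mould corners',ray('top',pts,.048))
print('pan',ray('top',[f(566,56),f(730,62),f(718,312),f(553,302)],.043))
E
```

```text
[ 29  43 255] [ 28  72 255] [ 29  63 255] [ 77 170 255] [ 76 185 255]
w 0.01 ((470.36517333984375, -257.549072265625), (183.88748168945312, 115.89818572998047), 89.67340850830078)
w 0.018 ((470.3620910644531, -256.58734130859375), (180.72088623046875, 113.90240478515625), 89.67340850830078)
 core (261, 182, 55, 38) [ 0.4735 -0.3074  0.04  ]
   ends x [0.4409 0.506 ]
 core (255, 140, 56, 39) [ 0.4669 -0.257   0.04  ]
   ends x [0.4347 0.499 ]
 core (260, 94, 57, 42) [ 0.4732 -0.2062  0.04  ]
   ends x [0.4415 0.5049]
t 0.01 ((470.80438232421875, -257.27191162109375), (183.73635864257812, 112.00016021728516), 89.41516876220703)
t 0.018 ((470.4088439941406, -256.57073974609375), (182.8285675048828, 111.44676971435547), 89.41514587402344)
 core (322, 206, 14, 22) [ 0.4668 -0.2564  0.04  ]
   ends x [0.4662 0.4669]
 core (339, 204, 15, 22) [ 0.4737 -0.3082  0.04  ]
   ends x [0.4731 0.4738]
 core (305, 203, 14, 22) [ 0.4748 -0.2058  0.04  ]
   ends x [0.4741 0.4749]
mould corners [[0.4144 0.3822 0.048 ]
 [0.3751 0.1272 0.048 ]
 [0.5058 0.1119 0.048 ]
 [0.5404 0.3617 0.048 ]]
pan [[ 0.5917  0.043   0.043 ]
 [ 0.5896 -0.0682  0.043 ]
 [ 0.4203 -0.0635  0.043 ]
 [ 0.4249  0.0477  0.043 ]]
```

Request:
send_rows:
  deltas: "0 0 0 52 -3 0 -1;0 0 0 52 -3 0 -1;0 0 0 52 -3 0 -1;0 0 0 52 -3 0 -1;0 0 0 52 -3 0 -1;0 0 0 52 -3 0 -1;0 0 0 52 -3 0 -1;0 0 0 52 -3 0 -1;0 0 0 52 -3 0 -1;0 0 0 52 -3 0 -1;0 0 8.5 0 0 0 -1;0 0 0 0 0 0 -1;0 0 0 0 0 0 -1"

```text
time_s: 4.15
tcp_pos: [0.4418, 0.247, 0.3081]
tool_rot: [0.758, 0.652, -0.0, 0.0]
force: [0.3, -0.0, -0.0]
opening: 0.0854
gripper_force: 0.0
```

```bash
python3 - <<'E'
from h import *
s=sense();im=read_camera('wrist');cv2.imwrite('pics/w2.png',im[:,:,::-1]);np.savez('w2.npz',p=s['tcp_pos'],r=s['tool_rot'])
print(s['time_s'],s['tcp_pos'],s['tool_rot'],s['q'])
E
```

```text
4.15 [0.44175906 0.24696823 0.3081233 ] [ 7.57788841e-01  6.52499841e-01 -1.16723978e-04  1.24128823e-04] [ 4.26528774e-01  1.45334915e-01  1.47418586e+00 -3.04137308e-04
  1.52222631e+00  5.75582599e-01]
```

View pics/w2.png

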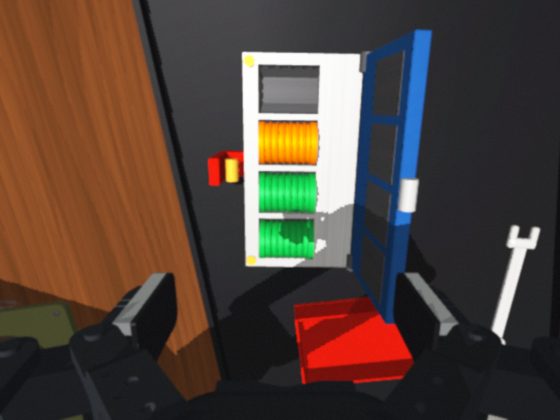

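The wrist view shows the mould square to the tool. The white face spans about (243..358, 53..268), the orange core is at (288,143), the greens are at (288,192) and (288,239), and the top cavity is empty.

```bash
python3 - <<'E'
from h import *
np.set_printoptions(precision=4,suppress=True)
d=np.load('w2.npz');s=dict(tcp_pos=d['p'],tool_rot=d['r'])
im=cv2.imread('pics/w2.png')[:,:,::-1].copy();H=cv2.cvtColor(im,cv2.COLOR_RGB2HSV)
C=ray('wrist',[(242.5,52.5),(245.5,268.5),(352,269)],.048,s);print(C);e=C[0]-C[1];print('front len',np.linalg.norm(e),'yaw',np.degrees(np.arctan2(-e[0],e[1])))
fm=C[:2].mean(0)
def rect(mask):
    m=np.zeros(mask.shape,np.uint8);m[50:275,240:335]=mask[50:275,240:335]
    return [k for k in cv2.findContours(cv2.morphologyEx(m,cv2.MORPH_OPEN,np.ones((3,3))),0,1)[0] if cv2.contourArea(k)>400]
for n,lo,hi in(('g',(45,120,30),(85,255,255)),('o',(9,150,90),(22,255,255))):
    for k in rect(cv2.inRange(H,np.array(lo),np.array(hi))):
        r=cv2.boundingRect(k);u0,u1=r[0]-.5,r[0]+r[2]-.5;v=r[1]+(r[3]-1)/2
        P=ray('wrist',[(u0,v),(u1,v),((u0+u1)/2,v)],.058,s);print(n,r,P[2],'len',np.linalg.norm(P[1]-P[0]))
for yaw in(-8.5,):
    a=np.radians(yaw);X=np.array([np.cos(a),np.sin(a)]);Y=np.array([-np.sin(a),np.cos(a)])
    o=fm[:2]+.065*X;print('mould origin',o)
    for y in(-.087,-.029,.029,.087):print(y,o-.015*X+y*Y)
# lid from top
E
```

```text
[[0.4152 0.3824 0.048 ]
 [0.3737 0.1334 0.048 ]
 [0.5069 0.1127 0.048 ]]
front len 0.25248212772775247 yaw -9.456482360150003
g (259, 220, 55, 39) [0.4307 0.1684 0.058 ] len 0.06636594005452433
g (259, 172, 57, 41) [0.4404 0.2256 0.058 ] len 0.06632107045395966
o (259, 143, 58, 22) [0.4474 0.2695 0.058 ] len 0.06556506487599911
o (259, 121, 59, 19) [0.4518 0.2951 0.058 ] len 0.06555730751360918
mould origin [0.4587 0.2483]
-0.087 [0.431  0.1645]
-0.029 [0.4396 0.2218]
0.029 [0.4482 0.2792]
0.087 [0.4568 0.3365]
```

Request:
send_rows:
  deltas: "0 0 0.8 34 2 0 -1;0 0 0 0 0 40 -1;0 0 0 0 0 40 -1;0 0 0 0 0 40 -1;0 0 0 0 0 40 -1;0 0 0 0 0 40 -1;0 0 0 0 0 30 -1;0 0 0 0 0 14 -1;0 0 0 0 0 10 -1;0 0 0 0 0 10 -1;0 0 0 0 0 0 -1;0 0 0 0 0 0 -1"

```text
time_s: 5.7
tcp_pos: [0.4491, 0.2818, 0.0447]
tool_rot: [0.762, 0.647, 0.001, 0.0]
force: [0.3, -0.0, 0.1]
opening: 0.0853
gripper_force: 0.0
```

```bash
python3 - <<'E'
from h import *
s=sense();im=read_camera('wrist');cv2.imwrite('pics/w3.png',im[:,:,::-1])
print(s['time_s'],s['tcp_pos'],s['force'])
E
```

```text
5.7 [0.44911129 0.2817767  0.04470158] [ 0.25007227 -0.03714905  0.07004747]
```

View pics/w3.png

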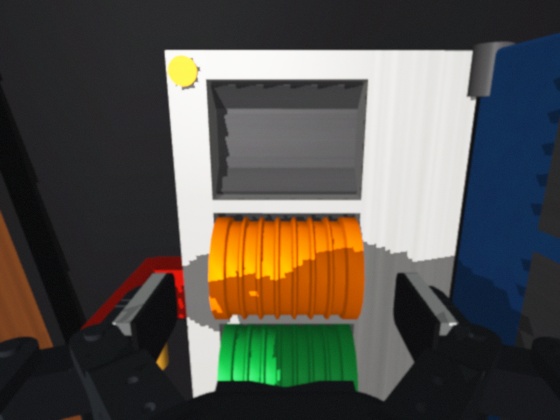

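The wrist view shows the orange core between the fingers in x, spanning (209..363, 213..322), with the finger tips at about (145,300) and (430,300). I check the alignment across the jaws.

```bash
python3 - <<'E'
from h import *
s=sense()
for v,z in((213,.060),(213,.050),(322,.060),(322,.07),(208,.048),(322,.048),(198,.048)):print(v,z,ray('wrist',(286,v),z,s)[0])
E
```

```text
213 0.06 [0.45336194 0.30907743 0.06      ]
213 0.05 [0.45295265 0.30631848 0.05      ]
322 0.06 [0.4447923  0.25664065 0.06      ]
322 0.07 [0.44576624 0.26285467 0.07      ]
208 0.048 [0.45325792 0.30813549 0.048     ]
322 0.048 [0.44362357 0.24918384 0.048     ]
198 0.048 [0.45402335 0.31281906 0.048     ]
```

The core's centre comes out near y 0.281, so the alignment is good. I close and lift.

Request:
send_rows:
  deltas: "0 0 0 0 0 0 1;0 0 0 0 0 0 1;0 0 0 0 0 0 1;0 0 0 0 0 0 1;0 0 0 0 0 0 1;0 0 0 0 0 0 1;0 0 0 0 0 0 1;0 0 0 0 0 0 1"
  squeeze: 60

```text
time_s: 6.75
tcp_pos: [0.4408, 0.2841, 0.0501]
tool_rot: [0.763, 0.646, -0.002, -0.005]
force: [-30.8, 6.4, 57.9]
opening: 0.0334
gripper_force: 68.1
```

The opening is only 33 mm, so the pads pinched something else. I open and look.

Request:
send_rows:
  deltas: "0 0 0 0 0 0 -1;0 0 0 0 0 0 -1;0 0 0 0 0 0 -1;0 0 0 0 0 0 -1;0 0 0 0 0 0 -1;0 0 0 0 0 0 -1"

```text
time_s: 7.5
tcp_pos: [0.4487, 0.2813, 0.0437]
tool_rot: [0.763, 0.647, -0.0, -0.0]
force: [0.0, 0.5, -0.2]
opening: 0.0854
gripper_force: 0.0
```

```bash
python3 - <<'E'
from h import *
s=sense();im=read_camera('wrist');cv2.imwrite('pics/w4.png',im[:,:,::-1])
print(s['time_s'],s['tcp_pos'],s['force'],s['opening'])
E
```

```text
7.5 [0.44867081 0.28125923 0.0436764 ] [ 0.04180611  0.4955654  -0.20939847] 0.08540876849143444
```

View pics/w4.png

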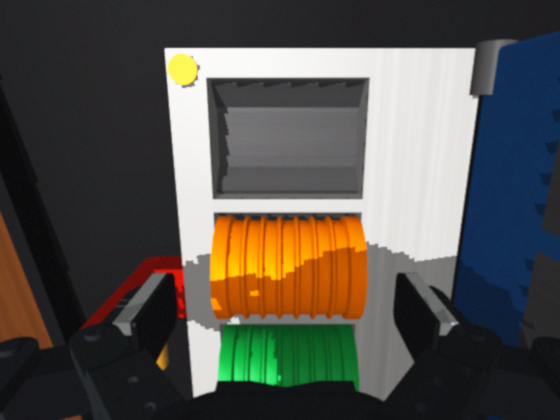

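```bash
python3 - <<'E'
from h import *
m=camera_model('wrist');T=np.linalg.inv(m['tool_from_camera'])
def pj(p):
    c=T@np.r_[p,1];return [round(float(m['fx']*c[0]/c[2]+m['cx'])),round(float(m['fy']*c[1]/c[2]+m['cy']))]
for p in[(0,0,0),(0,0,-.03),(.011,.0427,-.013),(-.011,.0427,-.013),(.011,-.0427,-.013),(.0,.0427,-.032),(.0,.0427,-.013),(.011,.057,-.013)]:print(p,pj(p))
print('core centre expected z=.05', pj((0,0,-.006)),'top z .074',pj((0,0,-.030)))
E
```

```text
(0, 0, 0) [286, 259]
(0, 0, -0.03) [287, 287]
(0.011, 0.0427, -0.013) [382, 247]
(-0.011, 0.0427, -0.013) [378, 292]
(0.011, -0.0427, -0.013) [191, 247]
(0.0, 0.0427, -0.032) [392, 290]
(0.0, 0.0427, -0.013) [380, 270]
(0.011, 0.057, -0.013) [414, 247]
core centre expected z=.05 [286, 264] top z .074 [287, 287]
```

The image shows the open finger tips about 36–40 mm behind the nominal TCP (tip gap 232 px gives about 134 mm depth). The pads therefore rode over the core's top. I descend further in force-checked steps.

Request:
send_rows:
  deltas: "0 0 0 0 2 4 -1;0 0 0 0 0 4 -1;0 0 0 0 0 0 -1"

```text
time_s: 7.92
tcp_pos: [0.4502, 0.2809, 0.0356]
tool_rot: [0.762, 0.647, -0.001, -0.0]
force: [0.3, 0.5, 0.1]
opening: 0.0854
gripper_force: 0.0
```

Request:
send_rows:
  deltas: "0 0 0 0 0 3 -1;0 0 0 0 0 3 -1;0 0 0 0 0 0 -1"

```text
time_s: 8.3
tcp_pos: [0.4504, 0.281, 0.0298]
tool_rot: [0.762, 0.647, -0.0, -0.0]
force: [0.1, 0.4, -0.4]
opening: 0.0858
gripper_force: 0.0
```

Request:
send_rows:
  deltas: "0 0 0 0 0 3 -1;0 0 0 0 0 3 -1;0 0 0 0 0 0 -1"

```text
time_s: 8.68
tcp_pos: [0.4504, 0.281, 0.0238]
tool_rot: [0.762, 0.647, -0.0, -0.0]
force: [-0.0, -0.6, -0.6]
opening: 0.0851
gripper_force: 0.0
```

```bash
python3 - <<'E'
from h import *
s=sense();im=read_camera('wrist');cv2.imwrite('pics/w5.png',im[:,:,::-1])
print(s['time_s'],s['tcp_pos'],s['force'],s['opening'])
E
```

```text
8.675 [0.45036805 0.28103011 0.02382577] [-0.01361241 -0.60551119 -0.64047694] 0.0851171144771766
```

View pics/w5.png

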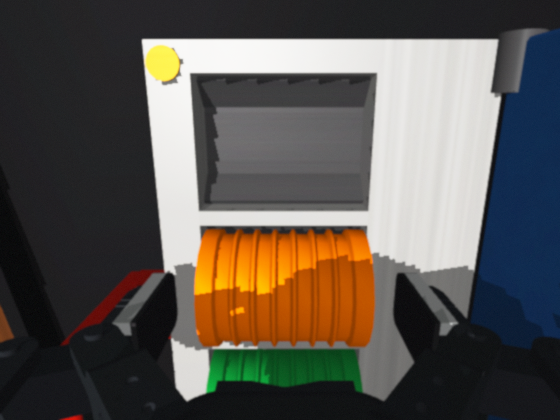

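Still no contact, and the tips are now about level with the core's top at (195..373, 228..347). I go 8 mm lower and close gently.

Request:
send_rows:
  deltas: "0 0 0 0 0 3 -1;0 0 0 0 0 3 -1;0 0 0 0 0 2 -1;0 0 0 0 0 0 -1"

```text
time_s: 9.22
tcp_pos: [0.4504, 0.2811, 0.0159]
tool_rot: [0.762, 0.647, -0.0, -0.0]
force: [0.2, -0.4, -0.4]
opening: 0.0855
gripper_force: 0.0
```

Request:
send_rows:
  deltas: "0 0 0 0 0 0 0;0 0 0 0 0 0 0;0 0 0 0 0 0 0;0 0 0 0 0 0 0;0 0 0 0 0 0 0;0 0 0 0 0 0 0"
  squeeze: 60

```text
time_s: 9.98
tcp_pos: [0.452, 0.282, 0.019]
tool_rot: [0.762, 0.647, 0.002, 0.0]
force: [-2.3, -1.9, 20.2]
opening: 0.063
gripper_force: 74.1
```

Gripped at 63 mm opening. I lift straight up, then go parallel to the lid towards the pan.

Request:
send_rows:
  deltas: "0 0 0 0 0 -5 1;0 0 0 0 0 -10 1;0 0 0 0 0 -15 1;0 0 0 0 0 -20 1;0 0 0 0 0 -25 1;0 0 0 0 0 -25 1;0 0 0 0 0 -25 1;0 0 0 0 0 -25 1;0 0 0 0 0 0 1"
  squeeze: 80

```text
time_s: 11.1
tcp_pos: [0.4522, 0.282, 0.1685]
tool_rot: [0.762, 0.647, 0.003, 0.001]
force: [0.6, 0.1, -2.0]
opening: 0.0624
gripper_force: 87.5
```

Request:
send_rows:
  deltas: "0 0 0 -20 0 0 1;0 0 0 -30 0 0 1;0 0 0 -30 0 0 1;0 0 0 -30 0 0 1;0 0 0 -30 0 0 1;0 0 0 -30 0 0 1;0 0 0 -20 0 0 1;0 0 -8.3 0 0 0 1;0 0 0 0 0 0 1"

```text
time_s: 12.22
tcp_pos: [0.418, 0.0925, 0.165]
tool_rot: [0.715, 0.7, -0.001, -0.001]
force: [-0.6, -0.4, -2.2]
opening: 0.0625
gripper_force: 94.1
```

Request:
send_rows:
  deltas: "0 0 0 -20 18 0 1;0 0 0 -20 18 0 1;0 0 0 -20 18 0 1;0 0 0 -20 18 0 1;0 0 0 -20 18 0 1;0 0 0 0 0 0 1;0 0 0 0 0 30 1;0 0 0 0 0 30 1;0 0 0 0 0 30 1;0 0 0 0 0 25 1;0 0 0 0 0 20 1;0 0 0 0 0 10 1;0 0 0 0 0 5 1;0 0 0 0 0 0 1"

```text
time_s: 13.98
tcp_pos: [0.5077, -0.0078, 0.0162]
tool_rot: [0.714, 0.7, -0.0, -0.0]
force: [1.5, -0.1, -0.6]
opening: 0.0626
gripper_force: 92.2
```

Request:
send_rows:
  deltas: "0 0 0 0 0 4 1;0 0 0 0 0 3 1;0 0 0 0 0 2 1;0 0 0 0 0 0 1"

```text
time_s: 14.48
tcp_pos: [0.5077, -0.008, 0.007]
tool_rot: [0.714, 0.7, -0.0, -0.0]
force: [0.1, -0.5, -1.8]
opening: 0.0627
gripper_force: 92.2
```

Request:
send_rows:
  deltas: "0 0 0 0 0 2 1;0 0 0 0 0 2 1;0 0 0 0 0 0 1"

```text
time_s: 14.85
tcp_pos: [0.5076, -0.0079, 0.0029]
tool_rot: [0.714, 0.701, -0.0, -0.0]
force: [0.3, 0.0, -1.2]
opening: 0.0624
gripper_force: 92.2
```

Request:
send_rows:
  deltas: "0 0 0 0 0 2 1;0 0 0 0 0 0 1"

```text
time_s: 15.1
tcp_pos: [0.5077, -0.008, 0.001]
tool_rot: [0.714, 0.7, -0.0, -0.0]
force: [0.1, 1.0, -1.1]
opening: 0.0624
gripper_force: 92.2
```

Request:
send_rows:
  deltas: "0 0 0 0 0 0 0.4;0 0 0 0 0 0 0;0 0 0 0 0 0 -0.5;0 0 0 0 0 0 -1;0 0 0 0 0 0 -1;0 0 0 0 0 -10 -1;0 0 0 0 0 -25 -1;0 0 0 0 0 -40 -1;0 0 0 0 0 -40 -1;0 0 0 0 0 -50 -1;0 0 0 0 0 -20 -1"

```text
time_s: 16.48
tcp_pos: [0.5095, -0.0081, 0.1902]
tool_rot: [0.714, 0.7, 0.002, 0.002]
force: [0.6, 0.3, -0.3]
opening: 0.0854
gripper_force: 0.0
```

```bash
python3 - <<'E'
from h import *
im=read_camera('top');s=sense();cv2.imwrite('pics/t1.png',im[:,:,::-1]);print(s['tcp_pos'],s['time_s'])
for c,z in(('orange',.05),('green',.06)):
  for k in blobs(im,c,60):
    (u,v),wh,a=cv2.minAreaRect(k);
    if v<300:print(c,round(u),round(v),np.round(wh),ray('top',(u,v),z)[0])
im=read_camera('wrist')
for k in blobs(im,'orange',200):print(cv2.boundingRect(k),ray('wrist',cv2.minAreaRect(k)[0],.05,s))
E
```

```text
[ 0.51050107 -0.00821876  0.19170258] 16.525
orange 261 223 [392. 522.] [ 0.44338289 -0.05682735  0.05      ]
green 171 223 [27. 22.] [0.43819273 0.20619865 0.06      ]
green 328 215 [24. 49.] [ 0.47023279 -0.25454681  0.06      ]
(0, 0, 70, 349) [[0.30025953 0.01399182 0.05      ]]
(243, 163, 78, 54) [[ 0.50841927 -0.00351665  0.05      ]]
```

The orange core lies in the pan. Next is the middle green core.

Request:
send_rows:
  deltas: "0 0 0 38.5 -12.3 0 -1;0 0 0 38.5 -12.3 0 -1;0 0 0 38.5 -12.3 0 -1;0 0 0 38.5 -12.3 0 -1;0 0 0 38.5 -12.3 0 -1;0 0 0 38.5 -12.3 0 -1;0 0 8.1 0 0 0 -1;0 0 0 0 0 0 -1;0 0 0 0 0 0 -1"

```text
time_s: 17.7
tcp_pos: [0.4379, 0.2238, 0.1855]
tool_rot: [0.761, 0.649, -0.001, -0.0]
force: [0.3, 0.0, -0.8]
opening: 0.0855
gripper_force: 0.0
```

```bash
python3 - <<'E'
from h import *
s=sense();im=read_camera('wrist')
print(s['tcp_pos'],s['tool_rot'])
for k in blobs(im,'green',300):
    r=cv2.boundingRect(k);print(r,ray('wrist',(r[0]+r[2]/2-.5,r[1]+r[3]/2-.5),.062,s))
E
```

```text
[0.43787366 0.22383798 0.18547112] [ 7.60773450e-01  6.49017153e-01 -6.81200436e-04 -1.69583655e-04]
(248, 168, 83, 57) [[0.44083143 0.22645572 0.062     ]]
(250, 234, 77, 54) [[0.4312817  0.17074613 0.062     ]]
```

Request:
send_rows:
  deltas: "0 0 0.3 1 3 30 -1;0 0 0 0 0 35 -1;0 0 0 0 0 35 -1;0 0 0 0 0 30 -1;0 0 0 0 0 20 -1;0 0 0 0 0 10 -1;0 0 0 0 0 5 -1;0 0 0 0 0 0 -1"

```text
time_s: 18.75
tcp_pos: [0.4418, 0.2248, 0.0213]
tool_rot: [0.763, 0.646, 0.0, 0.0]
force: [-0.3, 0.4, 0.3]
opening: 0.0853
gripper_force: 0.0
```

Request:
send_rows:
  deltas: "0 0 0 0 0 0 0;0 0 0 0 0 0 0;0 0 0 0 0 0 0;0 0 0 0 0 0 0;0 0 0 0 0 0 0;0 0 0 0 0 0 0"
  squeeze: 60

```text
time_s: 19.5
tcp_pos: [0.4423, 0.2253, 0.0222]
tool_rot: [0.763, 0.646, 0.001, 0.0]
force: [-0.2, 0.7, 6.1]
opening: 0.0633
gripper_force: 65.6
```

Request:
send_rows:
  deltas: "0 0 0 0 0 -5 1;0 0 0 0 0 -10 1;0 0 0 0 0 -15 1;0 0 0 0 0 -20 1;0 0 0 0 0 -25 1;0 0 0 0 0 -25 1;0 0 0 0 0 -25 1;0 0 0 0 0 -25 1;0 0 0 -20 0 0 1;0 0 0 -30 0 0 1;0 0 0 -30 0 0 1;0 0 0 -30 0 0 1;0 0 0 -20 0 0 1;0 0 -9.3 0 0 0 1;0 0 0 0 0 0 1;0 0 0 0 0 0 1"
  squeeze: 80

```text
time_s: 21.5
tcp_pos: [0.4192, 0.0961, 0.1705]
tool_rot: [0.709, 0.705, -0.001, -0.0]
force: [0.8, 0.8, -0.9]
opening: 0.0622
gripper_force: 87.4
```

Request:
send_rows:
  deltas: "0 0 -0.3 -20 6 0 1;0 0 0 -30 6 0 1;0 0 0 -34 6 0 1;0 0 0 -34 6 0 1;0 0 0 -34 6 0 1;0 0 0 -34 6 0 1;0 0 0 -34 6 0 1;0 0 0 -34 4 0 1;0 0 0 -34 3 0 1;0 0 0 -34 2 0 1;0 0 0 -34 0 0 1;0 0 0 -20 0 0 1;0 0 0 0 0 0 1;0 0 0 0 0 0 1;0 0 0 0 0 0 1"

```text
time_s: 23.38
tcp_pos: [0.4717, -0.278, 0.1711]
tool_rot: [0.706, 0.708, 0.0, -0.0]
force: [-0.6, 0.4, -0.4]
opening: 0.0624
gripper_force: 87.4
```

```bash
python3 - <<'E'
from h import *
s=sense();im=read_camera('wrist');cv2.imwrite('pics/w6.png',im[:,:,::-1])
print(s['tcp_pos'],s['tool_rot'],s['force'],s['opening'])
E
```

```text
[ 0.47165983 -0.27797464  0.17105191] [ 7.05963900e-01  7.08247703e-01  1.22616121e-04 -3.85379561e-04] [-0.5891105   0.38512936 -0.35033162] 0.062386109486318085
```

View pics/w6.png

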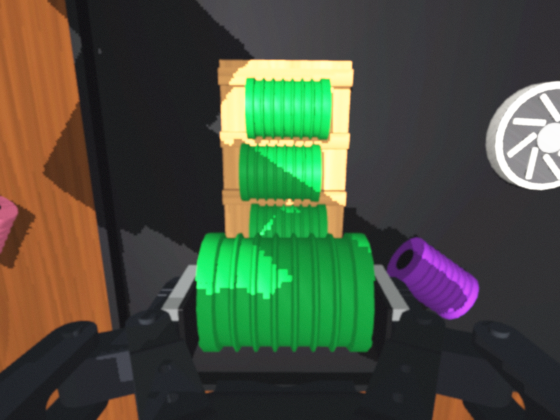

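The held core is at (197..373, 233..352), level in the grip. I check its offset across the pads.

```bash
cat > off.py <<'E'
from h import *
m=camera_model('wrist');T=np.linalg.inv(m['tool_from_camera'])
def span(x0,z0):
    t=np.linspace(0,2*np.pi,200);P=np.c_[x0+.024*np.cos(t),0*t,z0+.024*np.sin(t),1+0*t]@T.T
    v=m['fy']*P[:,1]/P[:,2]+m['cy'];return v.min().round(1),v.max().round(1)
for x0 in(-.004,-.002,0,.002):
    for z0 in(-.024,-.028,-.032):print(x0,z0,span(x0,z0))
E
python3 off.py
```

```text
-0.004 -0.024 (np.float64(233.6), np.float64(348.8))
-0.004 -0.028 (np.float64(236.7), np.float64(355.1))
-0.004 -0.032 (np.float64(239.9), np.float64(361.8))
-0.002 -0.024 (np.float64(229.2), np.float64(344.6))
-0.002 -0.028 (np.float64(232.2), np.float64(350.8))
-0.002 -0.032 (np.float64(235.3), np.float64(357.4))
0 -0.024 (np.float64(224.8), np.float64(340.3))
0 -0.028 (np.float64(227.7), np.float64(346.4))
0 -0.032 (np.float64(230.7), np.float64(352.9))
0.002 -0.024 (np.float64(220.3), np.float64(336.0))
0.002 -0.028 (np.float64(223.1), np.float64(342.0))
0.002 -0.032 (np.float64(226.0), np.float64(348.4))
```

Request:
send_rows:
  deltas: "0 0 0 -2 -1 20 1;0 0 0 0 0 30 1;0 0 0 0 0 30 1;0 0 0 0 0 20 1;0 0 0 0 0 12 1;0 0 0 0 0 6 1;0 0 0 0 0 3 1;0 0 0 0 0 0 1;0 0 0 0 0 0 1"

```text
time_s: 24.55
tcp_pos: [0.4712, -0.2816, 0.0507]
tool_rot: [0.706, 0.708, 0.0, 0.001]
force: [-1.1, 0.5, -0.5]
opening: 0.0628
gripper_force: 87.4
```

Request:
send_rows:
  deltas: "0 0 0 0 0 1.5 1;0 0 0 0 0 1.5 1;0 0 0 0 0 0 1"

```text
time_s: 24.92
tcp_pos: [0.4707, -0.2812, 0.047]
tool_rot: [0.706, 0.708, -0.0, -0.0]
force: [-0.4, -0.5, -1.9]
opening: 0.0625
gripper_force: 87.4
```

Request:
send_rows:
  deltas: "0 0 0 0 0 1 1;0 0 0 0 0 0 1"

```text
time_s: 25.18
tcp_pos: [0.4709, -0.2814, 0.0462]
tool_rot: [0.706, 0.708, 0.0, 0.0]
force: [-1.0, 0.7, -0.9]
opening: 0.0627
gripper_force: 87.8
```

Request:
send_rows:
  deltas: "0 0 0 0 0 1 1;0 0 0 0 0 0 1"

```text
time_s: 25.42
tcp_pos: [0.471, -0.2816, 0.046]
tool_rot: [0.706, 0.708, -0.0, 0.0]
force: [-1.7, 1.0, 5.1]
opening: 0.0623
gripper_force: 88.5
```

Contact came at the predicted height with little side force. I release and rise.

Request:
send_rows:
  deltas: "0 0 0 0 0 0 0.1;0 0 0 0 0 0 -0.2;0 0 0 0 0 0 -0.6;0 0 0 0 0 0 -1;0 0 0 0 0 0 -1;0 0 0 0 0 -10 -1;0 0 0 0 0 -20 -1;0 0 0 0 0 -40 -1;0 0 0 0 0 -40 -1;0 0 0 0 0 -30 -1;0 0 0 0 0 0 -1;0 0 0 0 0 0 -1"

```text
time_s: 26.92
tcp_pos: [0.4703, -0.2809, 0.1847]
tool_rot: [0.706, 0.708, -0.0, -0.0]
force: [0.1, 0.6, 0.0]
opening: 0.0855
gripper_force: 0.0
```

```bash
python3 - <<'E'
from h import *
s=sense();im=read_camera('wrist');cv2.imwrite('pics/w7.png',im[:,:,::-1])
t=read_camera('top');sc=read_camera('scene')
big=np.vstack([im[40:380,100:500],cv2.resize(sc[180:260,160:280],(400,250))])[:600]
cv2.imwrite('pics/m7.png',big[:,:,::-1])
print(s['tcp_pos'],s['tool_rot'],s['force'],s['opening'])
for k in blobs(t,'orange',60):
    (u,v),wh,a=cv2.minAreaRect(k)
    if v<300:print(round(u),round(v),ray('top',(u,v),.05)[0])
E
```

```text
[ 0.47026502 -0.28089799  0.18474988] [ 7.06294236e-01  7.07918287e-01 -6.18545281e-05 -3.83354980e-04] [0.0824911  0.55265213 0.03018457] 0.08550229114407398
260 223 [ 0.44335494 -0.05535223  0.05      ]
237 195 [0.52492707 0.01593989 0.05      ]
```

View pics/m7.png

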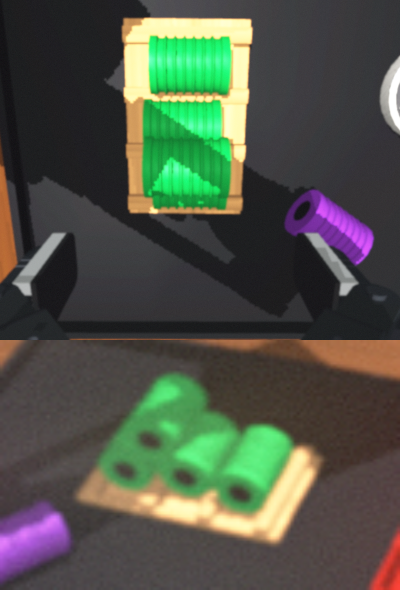

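The lower core is saddled in the far gap, and the orange has shifted but is still inside the pan at (0.525, 0.016). Next is the last green core.

Request:
send_rows:
  deltas: "0 0 0 25 -3 0 -1;0 0 0 38 -3 0 -1;0 0 0 38 -3 0 -1;0 0 0 38 -3 0 -1;0 0 0 38 -3 0 -1;0 0 0 38 -3 0 -1;0 0 0 38 -3 0 -1;0 0 0 38 -3 0 -1;0 0 0 38 -4 0 -1;0 0 0 38 -4 0 -1;0 0 0 38 -4 0 -1;0 0 0 38 -4 0 -1;0 0 9.4 0 0 0 -1;0 0 0 0 0 0 -1;0 0 0 0 0 0 -1"

```text
time_s: 28.95
tcp_pos: [0.4289, 0.1616, 0.1848]
tool_rot: [0.761, 0.649, -0.0, -0.0]
force: [-0.2, -0.4, -0.7]
opening: 0.0855
gripper_force: 0.0
```

```bash
python3 - <<'E'
from h import *
s=sense();im=read_camera('wrist')
print(s['tcp_pos'],s['tool_rot'])
for k in blobs(im,'green',300)+blobs(im,'orange',300):
    r=cv2.boundingRect(k);print(r,ray('wrist',(r[0]+r[2]/2-.5,r[1]+r[3]/2-.5),.062,s))
E
```

```text
[0.42889397 0.16162827 0.18477717] [ 7.61053789e-01  6.48688552e-01 -4.69117383e-04 -2.71271866e-04]
(246, 162, 83, 58) [[0.43100509 0.1692063  0.062     ]]
(0, 0, 167, 310) [[0.27714631 0.22303459 0.062     ]]
(163, 315, 24, 41) [[0.30931013 0.05314497 0.062     ]]
(191, 60, 23, 38) [[0.38184694 0.26320939 0.062     ]]
(368, 304, 37, 46) [[0.4994587  0.03174085 0.062     ]]
```

Request:
send_rows:
  deltas: "0 0 0.3 5 2 30 -1;0 0 0 0 0 35 -1;0 0 0 0 0 35 -1;0 0 0 0 0 30 -1;0 0 0 0 0 20 -1;0 0 0 0 0 10 -1;0 0 0 0 0 4 -1;0 0 0 0 0 0 -1"

```text
time_s: 30.0
tcp_pos: [0.433, 0.1662, 0.0214]
tool_rot: [0.764, 0.646, 0.0, 0.0]
force: [-0.3, -0.5, 0.4]
opening: 0.0855
gripper_force: 0.0
```

Request:
send_rows:
  deltas: "0 0 0 0 0 0 0;0 0 0 0 0 0 0;0 0 0 0 0 0 0;0 0 0 0 0 0 0;0 0 0 0 0 0 0;0 0 0 0 0 0 0"
  squeeze: 60

```text
time_s: 30.75
tcp_pos: [0.4327, 0.1664, 0.0222]
tool_rot: [0.764, 0.646, 0.001, 0.0]
force: [-2.2, 0.4, 6.0]
opening: 0.0629
gripper_force: 64.9
```

Request:
send_rows:
  deltas: "0 0 0 0 0 -5 1;0 0 0 0 0 -10 1;0 0 0 0 0 -15 1;0 0 0 0 0 -20 1;0 0 0 0 0 -25 1;0 0 0 0 0 -25 1;0 0 0 0 0 -25 1;0 0 0 0 0 -25 1;0 0 0 -20 0 0 1;0 0 0 -30 0 0 1;0 0 0 -20 0 0 1;0 0 -9.6 0 0 0 1;0 0 0 0 0 0 1;0 0 0 0 0 0 1"
  squeeze: 80

```text
time_s: 32.5
tcp_pos: [0.421, 0.0973, 0.1714]
tool_rot: [0.708, 0.706, 0.0, 0.0]
force: [-0.0, 0.2, -1.0]
opening: 0.0621
gripper_force: 87.7
```

Request:
send_rows:
  deltas: "0 0 -0.1 -20 6 0 1;0 0 0 -30 6 0 1;0 0 0 -34 6 0 1;0 0 0 -34 6 0 1;0 0 0 -34 6 0 1;0 0 0 -34 6 0 1;0 0 0 -34 6 0 1;0 0 0 -34 4 0 1;0 0 0 -34 3 0 1;0 0 0 -20 1 0 1;0 0 0 -18 0 0 1;0 0 0 0 0 0 1;0 0 0 0 0 0 1;0 0 0 0 0 0 1"

```text
time_s: 34.25
tcp_pos: [0.4715, -0.2277, 0.1711]
tool_rot: [0.706, 0.708, 0.0, -0.0]
force: [0.1, 0.5, -1.3]
opening: 0.0626
gripper_force: 87.7
```

```bash
python3 - <<'E'
from h import *
s=sense();im=read_camera('wrist');cv2.imwrite('pics/w8.png',im[:,:,::-1])
print(s['tcp_pos'],s['tool_rot'],s['force'],s['opening'])
H=cv2.cvtColor(im,cv2.COLOR_RGB2HSV)
m=cv2.inRange(H,np.array((45,90,30)),np.array((85,255,255)))
c=m[:,270:300].mean(1)>120;e=np.flatnonzero(np.diff(c.astype(int)));print('v transitions',e)
r=m[280:310].mean(0)>120;print('u',np.flatnonzero(np.diff(r.astype(int))))
E
```

```text
[ 0.47145466 -0.22766256  0.17111606] [ 7.05998129e-01  7.08213636e-01  9.33127220e-05 -2.81749369e-04] [ 0.0531068   0.5233023  -1.33596053] 0.06264532914361264
v transitions [145 197 205 345]
u [194 375]
```

Request:
send_rows:
  deltas: "0 0 0 -3 -1 20 1;0 0 0 0 0 30 1;0 0 0 0 0 30 1;0 0 0 0 0 20 1;0 0 0 0 0 12 1;0 0 0 0 0 6 1;0 0 0 0 0 3 1;0 0 0 0 0 0 1;0 0 0 0 0 0 1"

```text
time_s: 35.42
tcp_pos: [0.4711, -0.232, 0.0507]
tool_rot: [0.706, 0.708, 0.0, 0.001]
force: [0.1, 0.3, -1.2]
opening: 0.0623
gripper_force: 87.7
```

Request:
send_rows:
  deltas: "0 0 0 0 0 1.5 1;0 0 0 0 0 1.5 1;0 0 0 0 0 0 1"

```text
time_s: 35.8
tcp_pos: [0.4705, -0.2316, 0.047]
tool_rot: [0.706, 0.708, -0.0, -0.0]
force: [0.4, -0.1, -1.1]
opening: 0.0626
gripper_force: 87.7
```

Request:
send_rows:
  deltas: "0 0 0 0 0 1 1;0 0 0 0 0 0 1"

```text
time_s: 36.05
tcp_pos: [0.4707, -0.2316, 0.0462]
tool_rot: [0.706, 0.708, 0.0, -0.0]
force: [0.7, 0.7, 0.7]
opening: 0.0628
gripper_force: 88.1
```

Request:
send_rows:
  deltas: "0 0 0 0 0 0.8 1;0 0 0 0 0 0 0.1;0 0 0 0 0 0 -0.2;0 0 0 0 0 0 -0.6;0 0 0 0 0 0 -1;0 0 0 0 0 0 -1;0 0 0 0 0 -10 -1;0 0 0 0 0 -20 -1;0 0 0 0 0 -40 -1;0 0 0 0 0 -40 -1;0 0 0 0 0 -30 -1;0 0 0 0 0 0 -1;0 0 0 0 0 0 -1"

```text
time_s: 37.67
tcp_pos: [0.4701, -0.2314, 0.1851]
tool_rot: [0.706, 0.708, -0.0, -0.0]
force: [-0.4, -0.0, -0.3]
opening: 0.0856
gripper_force: 0.0
```

```bash
python3 - <<'E'
from h import *
s=sense();im=read_camera('wrist');t=read_camera('top');sc=read_camera('scene')
cv2.imwrite('pics/t9.png',t[:,:,::-1])
a=cv2.resize(t[160:260,80:280],(800,400),interpolation=cv2.INTER_CUBIC)
b=np.hstack([cv2.resize(im[40:300,150:450],(231,200)),cv2.resize(sc[180:260,160:280],(300,200)),cv2.resize(sc[190:320,290:470],(269,200))])
cv2.imwrite('pics/m9.png',np.vstack([a,b])[:,:,::-1])
print(s['tcp_pos'],s['tool_rot'],s['force'],s['opening'])
E
```

```text
[ 0.47014813 -0.23139167  0.18509192] [ 7.06298228e-01  7.07914356e-01 -7.02492920e-05 -2.68961651e-04] [-0.44749502 -0.03832413 -0.31811633] 0.08555815134661991
```

View pics/m9.png

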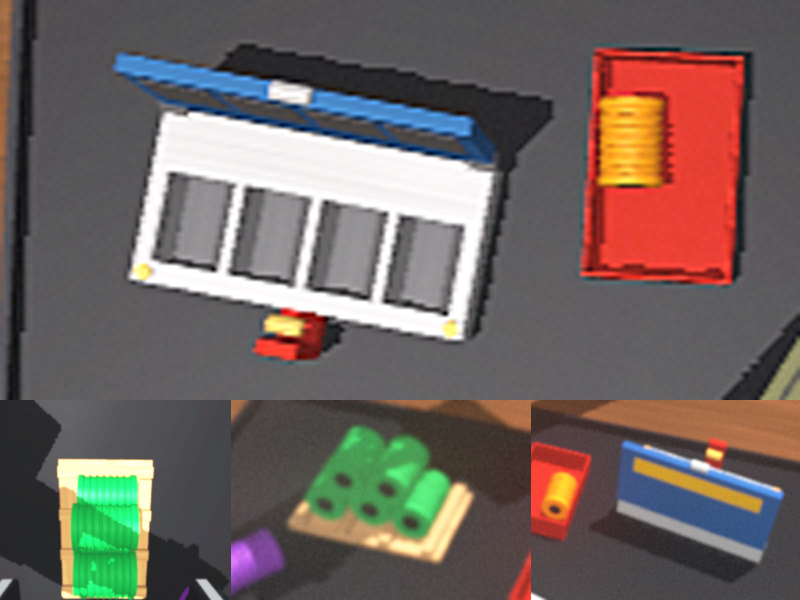

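The wrist and scene crops show both gaps filled, the mould's four cavities empty and the orange in the pan. I triangulate the lid's top edge from the two views before closing it.

```bash
python3 - <<'E'
from h import *
np.set_printoptions(precision=4,suppress=True)
t=cv2.imread('pics/t9.png')[:,:,::-1].copy();sc=cv2.imread('pics/scene0.png')[:,:,::-1].copy()
def corners(im,box):
    H=cv2.cvtColor(im,cv2.COLOR_RGB2HSV);m=cv2.inRange(H,np.array((98,120,50)),np.array((122,255,255)));x0,y0,x1,y1=box
    mm=np.zeros_like(m);mm[y0:y1,x0:x1]=m[y0:y1,x0:x1];mm=cv2.morphologyEx(mm,cv2.MORPH_CLOSE,np.ones((9,9)))
    k=max(cv2.findContours(mm,0,1)[0],key=cv2.contourArea);return cv2.approxPolyDP(cv2.convexHull(k),2,True).reshape(-1,2)
ct,cs=corners(t,(100,165,212,205)),corners(sc,(335,205,465,300));print('top',ct.tolist(),'scene',cs.tolist())
def P(n):
    m=camera_model(n);K=np.array([[m['fx'],0,m['cx']],[0,m['fy'],m['cy']],[0,0,1]]);return K@np.c_[R.from_rotvec(m['rvec']).as_matrix(),m['tvec']]
a=np.array([[109.3,174.5],[198,190.]]);b=np.array([cs[np.argmax(cs.sum(1))],cs[np.argmin(cs.sum(1))]],float)
h=np.array([.5228,.237]);X=np.array([np.cos(np.radians(9.3)),-np.sin(np.radians(9.3))])
# tip: scene left=-? world +y appears right in scene
cr=cs[np.argmin(cs[:,1]-0.25*cs[:,0])] ;tr=max((p for p in cs),key=lambda p:p[0]-p[1]*.8)
for A,B in((a[0],tr),(a[1],cs[np.argmin(cs.sum(1))])):
    q=cv2.triangulatePoints(P('top'),P('scene'),A.reshape(2,1).astype(float),np.array(B,float).reshape(2,1));q=(q[:3]/q[3]).ravel();print(A,B,q,'along X from hinge',(q[:2]-h)@X)
for z in(.14,.16,.175):print(z,[(p[:2]-h)@X for p in ray('top',a,z)])
E
```

```text
top [[108, 176], [111, 173], [197, 189], [203, 197], [202, 200], [128, 187]] scene [[351, 218], [360, 218], [458, 250], [445, 285], [349, 253]]
[109.3 174.5] [458 250] [0.5631 0.3559 0.1824] along X from hinge 0.02059221904778763
[198. 190.] [351 218] [0.5255 0.113  0.1782] along X from hinge 0.022682443929760772
0.14 [np.float64(0.023758060907595746), np.float64(0.02565904690113923)]
0.16 [np.float64(0.022453592449265737), np.float64(0.02432904723802065)]
0.175 [np.float64(0.02147524110551812), np.float64(0.023331547490681687)]
```

The lid's outer top edge is about 21 mm behind the hinge at z about 0.18, so the lid is near 1.6 rad. I shut the fingers and move behind the lid.

Request:
send_rows:
  deltas: "0 0 0 25 7 -10 1;0 0 0 39 9.5 -10 1;0 0 0 39 9.5 -10 1;0 0 0 39 9.5 -10 1;0 0 0 39 9.5 -10 1;0 0 0 39 9.5 -10 1;0 0 0 39 9.5 -5 1;0 0 0 39 9.5 0 1;0 0 0 39 9.5 0 1;0 0 0 39 9.5 0 1;0 0 0 39 9.5 0 1;0 0 0 39 9.5 0 1;0 0 9.4 5 0 0 1;0 0 0 0 0 0 1;0 0 0 0 0 0 1"
  squeeze: 40

```text
time_s: 39.7
tcp_pos: [0.5807, 0.227, 0.2495]
tool_rot: [0.761, 0.649, -0.001, -0.0]
force: [0.5, 0.3, -0.4]
opening: -0.0001
gripper_force: 0.0
```

Request:
send_rows:
  deltas: "0 0 0 0 0 25 1;0 0 0 0 0 30 1;0 0 0 0 0 30 1;0 0 0 0 0 25 1;0 0 0 0 0 12 1;0 0 0 0 0 0 1;0 0 0 0 -8 0 1;0 0 0 0 -5 0 1;0 0 0 0 -5 0 1;0 0 0 0 -5 0 1;0 0 0 0 -5 0 1;0 0 0 0 0 0 1"

```text
time_s: 41.2
tcp_pos: [0.5536, 0.2324, 0.1288]
tool_rot: [0.762, 0.648, 0.001, 0.0]
force: [2.5, -0.1, 0.3]
opening: 0.0002
gripper_force: 1.1
```

Request:
send_rows:
  deltas: "0 0 0 0 -9.3 1.2 1;0 0 0 0 -9.3 1.2 1;0 0 0 0 -9.4 1.2 1;0 0 0 0 -8.5 2.1 1;0 0 0 0 -8.5 2.1 1;0 0 0 0 -8.6 2.2 1;0 0 0 0 0 0 1"

```text
time_s: 42.08
tcp_pos: [0.4983, 0.2405, 0.1175]
tool_rot: [0.762, 0.648, -0.002, -0.001]
force: [0.1, -0.0, -0.1]
opening: 0.0001
gripper_force: 0.0
```

Request:
send_rows:
  deltas: "0 0 0 0 -7.7 4.3 1;0 0 0 0 -7.7 4.3 1;0 0 0 0 -7.7 4.3 1;0 0 0 0 -6.3 6 1;0 0 0 0 -6.3 6 1;0 0 0 0 -6.4 6.3 1;0 0 0 0 0 0 1"

```text
time_s: 42.95
tcp_pos: [0.4574, 0.2471, 0.0861]
tool_rot: [0.762, 0.648, -0.001, -0.0]
force: [-1.0, -0.5, 0.5]
opening: 0.0001
gripper_force: 0.0
```

```bash
python3 - <<'E'
from h import *
s=sense();t=read_camera('top');sc=read_camera('scene');print(s['tcp_pos'],s['force'])
cv2.imwrite('pics/m10.png',np.vstack([cv2.resize(t[150:270,80:280],(500,300)),cv2.resize(sc[180:320,280:480],(500,300))])[:,:,::-1])
E
```

```text
[0.45741301 0.24709686 0.08611824] [-0.99369419 -0.49572757  0.52566245]
```

View pics/m10.png

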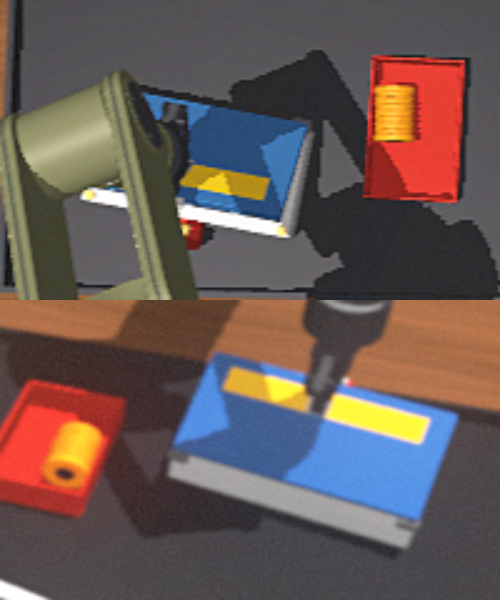

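The view shows the lid most of the way down with the finger on its middle, about (320,385) in the lower crop. I continue the arc and press through the catch.

Request:
send_rows:
  deltas: "0 0 0 0 -5.5 7.5 1;0 0 0 0 -5.5 7.5 1;0 0 0 0 -4.5 7.6 1;0 0 0 0 -3 6 1;0 0 0 0 -3 5.6 1;0 0 0 0 0 0 1"

```text
time_s: 43.8
tcp_pos: [0.4375, 0.2509, 0.0526]
tool_rot: [0.762, 0.648, -0.0, -0.0]
force: [0.9, -0.7, 1.1]
opening: 0.0
gripper_force: 0.3
```

Request:
send_rows:
  deltas: "0 0 0 0 -1 3 1;0 0 0 0 -1 3 1;0 0 0 0 0 2 1;0 0 0 0 0 0 1"

```text
time_s: 44.3
tcp_pos: [0.4356, 0.2512, 0.0451]
tool_rot: [0.762, 0.648, -0.0, -0.0]
force: [-0.1, -0.1, 4.1]
opening: -0.0003
gripper_force: 2.3
```

Request:
send_rows:
  deltas: "0 0 0 0 0 2 1;0 0 0 0 0 2 1;0 0 0 0 0 0 1"

```text
time_s: 44.68
tcp_pos: [0.4353, 0.2511, 0.0403]
tool_rot: [0.762, 0.648, -0.001, -0.0]
force: [-0.2, -0.1, 1.1]
opening: -0.0003
gripper_force: 0.0
```

Request:
send_rows:
  deltas: "0 0 0 0 0 2 1;0 0 0 0 0 1 1;0 0 0 0 0 0 1"

```text
time_s: 45.05
tcp_pos: [0.4357, 0.2512, 0.0396]
tool_rot: [0.762, 0.648, 0.0, 0.0]
force: [-5.0, -2.3, 17.9]
opening: 0.0004
gripper_force: 9.0
```

Request:
send_rows:
  deltas: "0 0 0 0 0 1.5 1;0 0 0 0 0 0 1"

```text
time_s: 45.3
tcp_pos: [0.4358, 0.2513, 0.0395]
tool_rot: [0.762, 0.648, 0.001, 0.0]
force: [-6.8, -3.1, 30.2]
opening: 0.0002
gripper_force: 15.1
```

It reached a hard stop at the shut height. I retreat, wait and check.

Request:
send_rows:
  deltas: "0 0 0 0 0 -5 1;0 0 0 0 0 -20 1;0 0 0 0 0 -40 1;0 0 0 0 0 -50 1;0 0 0 -40 0 -50 1;0 0 0 -50 0 -20 1;0 0 0 -50 0 0 1;0 0 0 -50 0 0 1;0 0 0 -50 0 0 1;0 0 0 0 0 0 1;0 0 0 0 0 0 1;0 0 0 0 0 0 1;0 0 0 0 0 0 1"

```text
time_s: 46.92
tcp_pos: [0.3975, 0.0164, 0.2201]
tool_rot: [0.761, 0.648, -0.0, -0.0]
force: [0.1, 0.3, 0.1]
opening: -0.0001
gripper_force: 0.0
```

```bash
python3 - <<'E'
from h import *
s=sense();t=read_camera('top');sc=read_camera('scene');print(s['tcp_pos'],s['time_s'])
cv2.imwrite('pics/m11.png',np.vstack([cv2.resize(t[100:280,80:440],(600,300)),cv2.resize(sc[170:350,100:490],(600,277))])[:,:,::-1])
E
```

```text
[0.3974613  0.01641275 0.2200695 ] 46.925
```

View pics/m11.png

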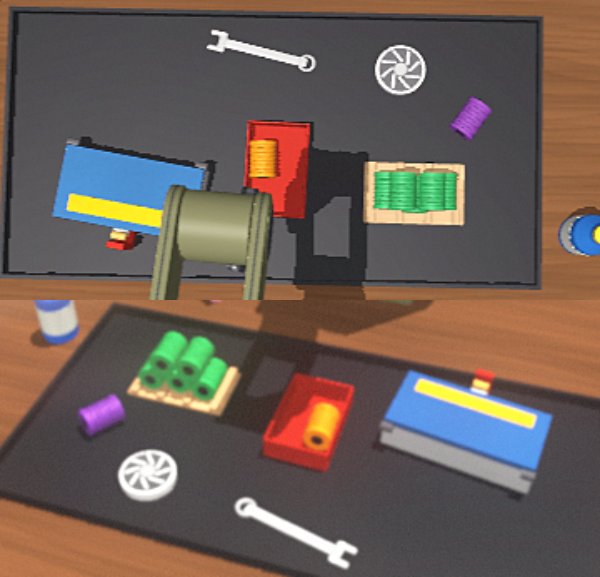

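The lid is flat shut at (470,405), the pyramid stands at (180,365), the orange is in the pan at (320,425), and the spanner, impeller and bottle are undisturbed. I hand the job in.

```bash
python3 -c "from rig import *; print(finish_job())"
```

```text
the job is handed in; nothing more can be done
None
```

The job is handed in: the reject lies in the pan, both green cores are saddled on the row (there was no third), the lid is shut past its catch, and the spanner, impeller and oil bottle were left alone; my first grip on the reject slipped and pushed the tool with about 58 N, below the 120 N wrist limit.

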